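# Set the fragile clay inkwell on its cork stand

### The arm

A 6-joint arm with a two-finger parallel gripper is mounted at the origin on the work surface. World frame = base frame: x ahead of the robot, y to its left, z up, the work surface at z = 0. Lengths are in mm, angles in rad, forces in N, time in s.
With the tool pointing down it reaches from about 425 to 925 mm from the base axis. Payload 12.5 kg.
Tool frame: the origin (TCP) lies on the centre line of the jaws, within the pads' length; the fingertips stand 22 mm ahead of it and the grasp point (between the pads) lies 3 mm ahead of it; z points along the fingers, y is the line along which they close (so a half turn about z gives the same grasp; the last joint's range is limited). The gripper opens to 85 mm and grips with 20 to 120 N. Pads are 22 mm wide; open, the fingers measure 114 mm over their backs; the gripper's body (76 mm by 85 mm) begins 54 mm behind the grasp point. The pads swing forward as they close: fully open they stand 13 mm farther back than shut.
Start: joints at [1.024, 0.491, 1.559, -0, 1.092, -0.106], TCP at [266.649, 565.279, 253.327] pointing down, gripper open.
Joint ranges: [-3.1, 3.1], [-0.84, 2.19], [0.05, 2.79], [-1.13, 4.28], [0.06, 2.93], [-2.69, 2.69]. Speed limits (rad/s): [2.22, 2.22, 2.79, 3.14, 3.14, 3.14].

### API

Orientations are given as a unit quaternion [x, y, z, w].
In Python, from rig import * gives the robot as it stands. Calls block until the motion is done:
- move_to(position, orientation): joint-space move of the TCP to a pose.
- movel(position, orientation=None, feed=150, threshold=None): straight line of the TCP; orientation=None keeps the orientation; feed is the mean speed in mm/s. With threshold (N) it stops when the force on the tool has changed by that much, and returns True; else False.
- goto_joints(angles): joint-space move.
- move_gripper(opening, grasp_force=None): finger opening in mm; grasp_force is the grip in N (None keeps the last); returns when the fingers have stopped.
- pause(seconds).
- inverse_kinematics(position, orientation): joint angles nearest the present ones, or None.
- grab_frame(name): name is "side" or "top" or "wrist"; returns a dict with "frame" (480x640x3 uint8, red, green, blue), "vertical_fov" (degrees; the focal length in pixels is half the picture's height over the tangent of half this angle, whatever the lens; pixels are square), "cx", "cy" (the principal point, pixels), "k1" (the pictures are not rectified: a ray, as slopes to the right and down, at radius r is drawn at 1 + k1 r^2 times it, then the intrinsics apply), "extrinsics" (4x4, takes a point from camera to world coordinates); the wrist camera has in their place "T_tool_cam" (4x4, takes a point from camera to tool coordinates, whose origin is the TCP and whose axes are the flange's). Camera axes: x right, y up, looking along -z (the intrinsics and any distortion apply to the point x, -y, -z); pixel columns grow to the right and rows downward; lengths in mm; the calibration is good to about 2 mm. A picture is of the moment at which its call begins: read the wrist's pose just before it. There is no depth.
A pose or a line that the arm cannot do raises Unreachable and nothing moves.
- sign_off(): hands the job in; it is judged then, once.
Trained networks look in the newest picture that a camera, given by its name, has taken for a name from the list of things; names that differ only in an ending like _2 or _b are one class to them, and where a whole thing is asked for, a point or a joint stands for the part that bears it (a point fixed in the world has none). Each returns a list of dicts, best first, with "p" (0 to 1); they miss things now and then, are a little off and sometimes report something else, mostly with a low value. They report only what shows in the picture. A call takes as long as a camera call. They do not tell look-alikes from the thing itself.
- look_for(camera, name): "location" ([column, row] in pixels, amid what is visible of it).
Readings, each from a call of its own:
- get_clock(): time.
- get_joint_pos(): joint angles.
- get_qd(): joint speeds.
- get_tau(): joint torques, N m.
- get_ee_pos(): TCP position.
- get_ee_rot(): TCP orientation.
- get_wrist_force(): force on the tool from outside, world axes, zero at the start.
- get_moment(): the same for the moment, N m.
- get_gripper_width(): finger opening in mm.
- get_grip_force(): force on a finger pad.
Only numpy, scipy, OpenCV 4.12 (cv2) and the standard library are available. Lean on these libraries where they do the work, as an engineer would, in place of code of your own. Each camera call takes 0.05 s, during which the arm holds its last target. There are 200 camera calls.

### The job

Pick up the fragile red-brown clay inkwell, with a grip of no more than about 35 newtons, lift it clear of the table, carry it upright and set it down gently, not dropped or pressed, standing upright in the middle of the stand with the cork top, then let go. Leave the blue and the white inkwell where they are.

Things in the scene. Friction and masses are not known exactly. Their poses are not given: they have to be found in the camera images.
- clay_inkwell_center (a point): Fragile unglazed red-brown (terracotta) inkwell, loose, 0.1 to 0.2 kg: an upright cylinder 46 mm in diameter from 3 to 45 mm above its underside, then a shoulder and a narrow neck, 60 mm high in all. The point is on its axis, 30 mm above its underside; z is up along the axis. It stands on the table among two inkwells of the same shape and may stand at any of three places; fingers from above can close on it across any diameter.
- blue_inkwell_center (a point): Blue glazed inkwell, same shape and size, a bystander that is to stay where it is. Point on its axis, 30 mm above its underside.
- white_inkwell_center (a point): White glazed inkwell, same shape and size, a bystander that is to stay where it is. Point on its axis, 30 mm above its underside.
- cork_stand_top (a point): Fixed round display stand with a brown cork top: white base 90 mm in diameter, flat cork disc 82 mm in diameter, its top 20 mm above the table. The cork disc is cushioned: it gives straight down by up to 8 mm, about 1.5 N per mm, and hits a hard stop below that. The point is the centre of the cork's top face when nothing stands on it; z is up. A second stand of the same size has a dark grey foam top and is not to be used; the two may have changed places.
Things that resemble listed ones, but are neither listed nor needed, are in the scene too. What is shaped like the part that bears cork_stand_top but green, orange or purple is not meant.

How it is judged:
By the outcome, as a careful person would: the job done as asked, in the order asked, and still so for the second after the job is handed in, with the robot touching nothing.
It also fails if it takes over 35 s, if anything falls off the work surface, if the arm or the gripper's body presses on something with over 40 N, if the wrist force passes 120 N, or if a joint passes its speed limit or range.

## Working session

There is one attempt and no reset: what is moved stays moved. The work goes in short steps, each a Python script; the robot and the scene stay as the last script left them, time stands still between calls to the robot, and variables do not carry over. Pictures are saved under pics/ and viewed, at most 10 in all, crops included, and the job is handed in when it is done.

```bash
mkdir -p pics; cat > h.py <<'E'
from rig import *
import numpy as np, cv2
from scipy.spatial.transform import Rotation as R
def snap(n,fn=None):
    if n=="wrist": p,q=get_ee_pos(),get_ee_rot()
    f=grab_frame(n)
    if n=="wrist":
        T=np.eye(4);T[:3,:3]=R.from_quat(q).as_matrix();T[:3,3]=p
        f["E"]=T@np.array(f["T_tool_cam"])
    else: f["E"]=np.array(f["extrinsics"])
    fl=240/np.tan(np.radians(f["vertical_fov"])/2)
    f["K"]=np.array([[fl,0,f["cx"]],[0,fl,f["cy"]],[0,0,1.]]);f["D"]=np.array([f["k1"],0,0,0.])
    if fn: cv2.imwrite("pics/"+fn,f["frame"][:,:,::-1])
    return f
def ray(f,px):
    u=cv2.undistortPoints(np.array([[px]],float),f["K"],f["D"])[0,0]
    d=f["E"][:3,:3]@np.array([u[0],-u[1],-1]);return f["E"][:3,3],d
def atz(f,px,z):
    o,d=ray(f,px);return o+d*(z-o[2])/d[2]
def proj(f,P):
    c=np.linalg.inv(f["E"])@np.append(P,1);v=np.array([[[c[0],-c[1],-c[2]]]])
    return cv2.projectPoints(v,np.zeros(3),np.zeros(3),f["K"],f["D"])[0][0,0]
E
cat > a.py <<'E'
from h import *
F={}
for n in("top","side"):
    F[n]=f=snap(n,n+"1.png")
    print(n,f["E"][:3,3].round(),f["k1"])
    for nm,z in(("clay_inkwell_center",30),("blue_inkwell_center",30),("white_inkwell_center",30),("cork_stand_top",20)):
        for r in look_for(n,nm)[:5]:
            l=r["location"];i=[int(round(v)) for v in l];print(nm,round(r["p"],2),np.round(l,1),atz(f,l,z).round(1),f["frame"][min(i[1],479),min(i[0],639)])
print(get_clock(),get_ee_rot(),get_gripper_width())
E
python3 a.py
```

```text
top [419.   7. 946.] 0.0315187144163298
clay_inkwell_center 0.68 [420.  205.3] [ 610.4 -202.3   30. ] [83 38 19]
blue_inkwell_center 0.56 [489. 292.] [ 449.6 -318.9   30. ] [28 54 80]
blue_inkwell_center 0.49 [142.3 215.5] [599.8 301.   30. ] [129  92  46]
white_inkwell_center 0.71 [342.6 304. ] [433.6 -55.2  30. ] [18 14 16]
cork_stand_top 0.84 [286.2 185.6] [653.8  42.6  20. ] [ 73  29 102]
cork_stand_top 0.74 [175.6 346.7] [365.8 240.8  20. ] [ 26 111  46]
cork_stand_top 0.6 [205.2 179.7] [667.  191.4  20. ] [178  72   0]
cork_stand_top 0.58 [144.  214.7] [603.2 301.2  20. ] [132  95  48]
side [395. 506. 668.] -0.08929084206296044
clay_inkwell_center 0.83 [306.5 167.6] [ 617.5 -204.2   30. ] [136  86  63]
clay_inkwell_center 0.44 [222.4 412.2] [593.9 316.9  30. ] [111  90  62]
blue_inkwell_center 0.73 [393.8 148.2] [ 451.2 -310.2   30. ] [46 57 73]
white_inkwell_center 0.56 [382.8 239.5] [431.8 -47.5  30. ] [177 177 172]
cork_stand_top 0.98 [210.8 328.7] [665.3 192.6  20. ] [170  88  29]
cork_stand_top 0.72 [390.2 411.8] [368.6 255.1  20. ] [ 44 109  59]
cork_stand_top 0.69 [247.8 261.3] [654.6  50.2  20. ] [ 86  46 115]
cork_stand_top 0.58 [223.2 412.6] [595.7 314.2  20. ] [120  97  66]
0.5 [2.18619627e-01 9.75810155e-01 2.14929311e-05 9.05227091e-06] 85.650084698506
```

View pics/top1.png

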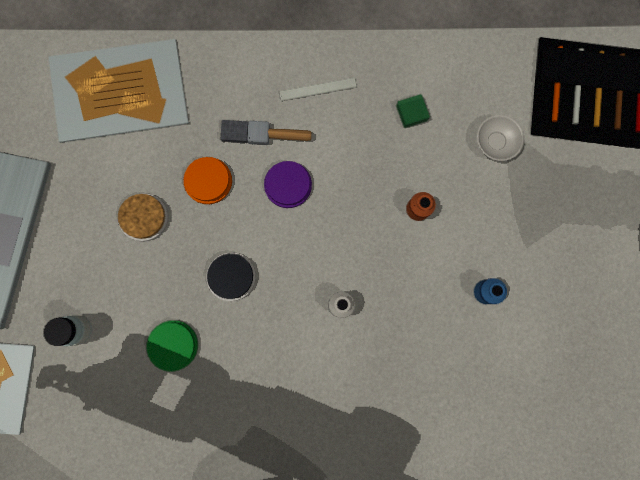

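View pics/side1.png

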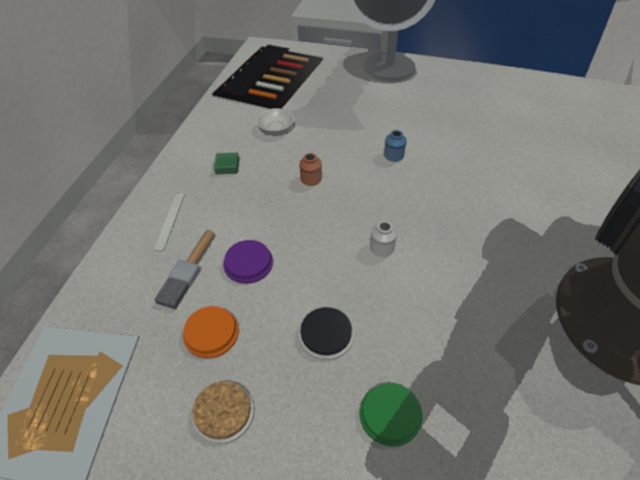

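Clay: top (420,205) / side (311,169). It could be confused with blue (491,291) or white (342,304); the network's second "clay" hit, (222,412) in side, is the cork stand. Cork stand: top (142,216) / side (222,411). It could be confused with grey foam (230,276), orange (207,180), purple (288,184) or green (172,346). I choose the red-brown inkwell and the speckled brown top, and check them from close up.

```bash
cat >> h.py <<'E'
def down(p,off=np.pi/2):
    a=np.arctan2(p[1],p[0])+off; return [np.cos(a/2),np.sin(a/2),0,0]
E
python3 - <<'E'
from h import *
p=[612,-203,230]
for pp in([597,306,230],p):
    move_to(pp,down(pp)); pause(.2)
    nm,z=("clay_inkwell_center",30) if pp is p else ("cork_stand_top",20)
    f=snap("wrist","w_%s.png"%nm[:4])
    for r in look_for("wrist",nm): print(nm,round(r["p"],2),np.round(r["location"]),atz(f,r["location"],z).round(1))
    print(proj(f,[pp[0],pp[1],z]),f["E"][:3,3].round())
print(get_clock(),get_joint_pos(),get_wrist_force())
a,b=[cv2.imread("pics/w_%s.png"%s) for s in("cork","clay")]
cv2.imwrite("pics/w.png",cv2.resize(np.hstack([a,b]),(800,300)))
E
```

```text
cork_stand_top 0.98 [332. 345.] [667.7 198.3  20. ]
cork_stand_top 0.97 [ 56. 149.] [376.4 255.9  20. ]
cork_stand_top 0.89 [324. 213.] [600.  310.6  20. ]
[318.51854041 215.86620797] [566. 367. 351.]
clay_inkwell_center 0.61 [319. 220.] [ 612.4 -204.8   30. ]
clay_inkwell_center 0.44 [211. 380.] [ 464.1 -321.5   30. ]
[317.97708072 218.40998846] [ 634. -138.  351.]
4.5 [-4.21892133e-01  5.41470451e-01  1.53373299e+00  9.90058491e-06
  1.06638816e+00 -1.02358468e-01] [-0.87600536 -0.03910622  0.5782832 ]
```

View pics/w.png

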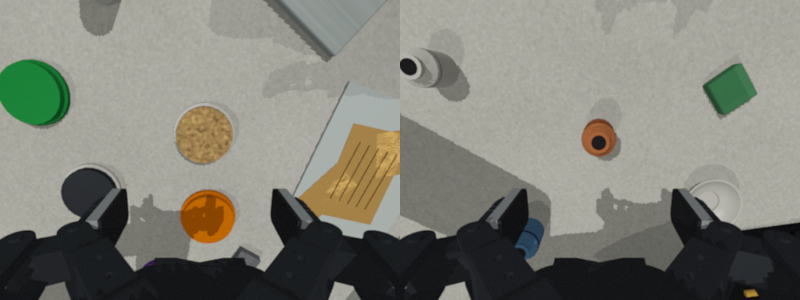

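The left half shows the speckled cork top in a white rim at about (324,213), between orange, green and grey foam. The right half shows the terracotta inkwell at about (319,222), with the neck hole at about (318,228). The choice is confirmed. Next I refine by segmentation and then grasp.

```bash
cat > b.py <<'E'
from h import *
f=snap("wrist")
def blob(im,lo,hi,near,rad=45):
    h=cv2.cvtColor(im,cv2.COLOR_BGR2HSV); m=cv2.inRange(h,lo,hi)
    k=np.zeros_like(m);cv2.circle(k,near,rad,255,-1);m&=k
    m=cv2.morphologyEx(m,cv2.MORPH_CLOSE,np.ones((7,7)))
    c=max(cv2.findContours(m,0,1)[0],key=cv2.contourArea)
    hull=cv2.convexHull(c);M=cv2.moments(hull);return (M["m10"]/M["m00"],M["m01"]/M["m00"]),cv2.minAreaRect(hull)[1]
g=dict(f);T=np.eye(4);pp=[597,306,230];T[:3,:3]=R.from_quat(down(pp)).as_matrix();T[:3,3]=pp
g["E"]=T@np.array(f["T_tool_cam"])
top,side=snap("top"),snap("side")
W=(0,60,40),(25,255,255)
# cork
for n,fr,im,nr in(("w",g,cv2.imread("pics/w_cork.png"),(326,215)),("t",top,cv2.imread("pics/top1.png"),(142,216)),("s",side,cv2.imread("pics/side1.png"),(222,409))):
    c,s=blob(im,(5,70,40),(25,255,255),nr,60 if n=="w" else 30); print("cork",n,np.round(c,1),np.round(s,1),atz(fr,c,20).round(1), s[0]/fr["K"][0,0]*np.linalg.norm(fr["E"][:3,3]-[600,306,20]))
# clay: predicted outline hull from model, fit xy to blob centroid
from scipy.optimize import fsolve
def model(fr,x,y):
    P=[[x+r*np.cos(a),y+r*np.sin(a),z] for r,z in((23,3),(23,45),(13,50),(13,60)) for a in np.linspace(0,6.283,36)]
    h=cv2.convexHull(np.float32([proj(fr,p) for p in P]));M=cv2.moments(h);return np.array([M["m10"]/M["m00"],M["m01"]/M["m00"]]),cv2.minAreaRect(h)[1]
for n,fr,im,nr in(("w",f,cv2.imread("pics/w_clay.png"),(319,222)),("t",top,cv2.imread("pics/top1.png"),(421,206)),("s",side,cv2.imread("pics/side1.png"),(311,169))):
    c,s=blob(im,(0,90,30),(18,255,255),nr,45 if n=="w" else 24)
    print("clay",n,np.round(c,1),np.round(s,1),fsolve(lambda v:model(fr,*v)[0]-c,[612,-203],epsfcn=1e-4).round(1),np.round(model(fr,612,-203)[1],1))
E
python3 b.py
```

```text
cork w [326.3 215.5] [90.1 90.9] [603.7 309.1  20. ] 79.71587986205358
cork t [140.9 215.8] [44. 46.] [601.2 306.7  20. ] 85.16475235195342
cork s [221.2 409.5] [53.7 58. ] [600.2 310.7  20. ] 81.40120102394283
clay w [317.8 220.5] [59.  54.6] [ 611.3 -204.7] [55.9 61.1]
clay t [420.5 206. ] [24.7 30.4] [ 609.9 -203.9] [25.5 31.1]
clay s [310.1 169.1] [31. 20.] [ 610.2 -205.3] [32.6 22.5]
```

```bash
python3 - <<'E'
from h import *
c=[610.8,-204.6]; q=down(c)
movel(c+[110],q,feed=200)
print(movel(c+[29],q,feed=90,threshold=8),get_ee_pos())
move_gripper(40,28)
print(get_gripper_width(),get_grip_force(),get_wrist_force())
movel(c+[60],q,feed=50); 
print(get_gripper_width(),get_grip_force(),get_wrist_force())
movel(c+[150],q,feed=150); pause(.1)
f=snap("wrist","w2.png");s=snap("side","s2.png")
print(get_clock(),get_ee_pos(),get_wrist_force())
cv2.imwrite("pics/c2.png",cv2.resize(cv2.hconcat([cv2.imread("pics/w2.png"),cv2.imread("pics/s2.png")]),(800,300)))
E
```

```text
False [ 611.08576489 -204.71086383   29.53666053]
45.47766866219312 28.57285119476728 [-1.39396621  0.10708804  5.25651424]
45.202791274761445 28.82622139819432 [ 0.23664429  0.09843191 -1.53728487]
8.6167 [ 610.49441133 -204.47399017  148.89134536] [ 0.474504   -0.25221309 -1.38118742]
```

View pics/c2.png

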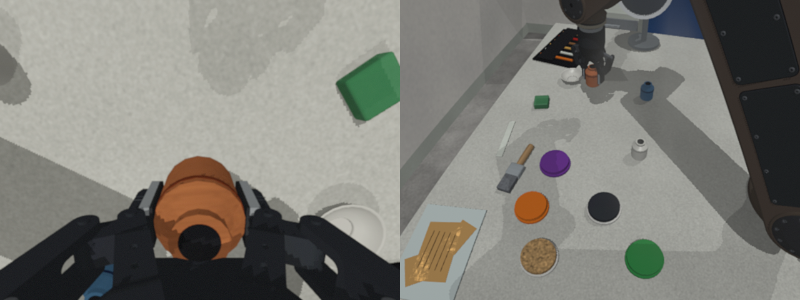

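The inkwell is held upright between the pads, with the neck hole at about wrist pixel (320,390), and blue and white are untouched. Next I carry it over the cork, correcting for the offset in the hand, and lower it slowly with a force stop.

```bash
python3 - <<'E'
from h import *
im=cv2.imread("pics/w2.png")
m=cv2.inRange(im[360:408,270:370],(0,0,0),(30,30,30));c=max(cv2.findContours(m,0,1)[0],key=cv2.contourArea)
print(cv2.boundingRect(c))
f=snap("wrist");p=np.array(get_ee_pos());b=R.from_quat(get_ee_rot())
for px in((320,388),(320,391)): print("in hand",b.inv().apply(atz(f,px,p[2]+30.5)-p).round(1))
c=[601.5,309.]; q=down(c)
movel(c+[150],q,feed=200)
movel(c+[80],feed=100); pause(.3)
f=snap("wrist","w3.png"); s=snap("side","s3.png")
print(get_clock(),get_ee_pos(),R.from_quat(get_ee_rot()).as_matrix()[:,2].round(3),get_gripper_width(),get_grip_force(),get_wrist_force())
print("exp cork px in side",proj(s,[601.5,309,20]))
cv2.imwrite("pics/c3.png",cv2.resize(cv2.hconcat([cv2.imread("pics/w3.png"),cv2.imread("pics/s3.png")]),(800,300)))
E
```

```text
(16, 0, 67, 48)
in hand [  0.9   0.7 -30.5]
in hand [ -0.    0.7 -30.5]
12.6333 [601.5667708  309.03401405  80.2916096 ] [ 0.  0. -1.] 45.26802511269305 28.841647344524972 [-0.73686814 -0.52120692 -1.26784118]
exp cork px in side [220.77854378 408.10711439]
```

View pics/c3.png

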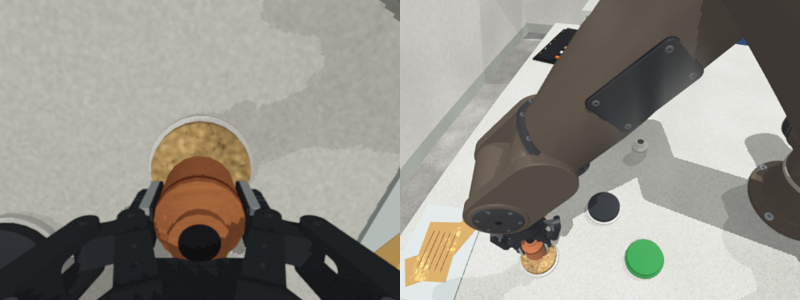

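It is centred over the cork: the rim spans wrist columns 240–402 and the inkwell sits at about 320. Lowering now.

```bash
python3 - <<'E'
from h import *
c=[601.5,309.]
movel(c+[56],feed=50); pause(.3); print(get_wrist_force())
t=movel(c+[46.5],feed=5,threshold=1.8)
print(t,get_ee_pos(),get_wrist_force(),get_gripper_width(),get_clock())
E
```

```text
[-0.07230394 -1.14952619 -0.81312411]
True [601.47144612 309.01639475  48.03677564] [1.27549205 1.35992029 1.14534087] 45.288324266789964 14.95
```

```bash
python3 - <<'E'
from h import *
pause(.2); print(get_wrist_force(),get_ee_pos())
move_gripper(50); pause(.1); move_gripper(78); pause(.2); print(get_wrist_force(),get_gripper_width())
c=[601.5,309.]
movel(c+[140],feed=80); 
p=[480,250,260]; movel(p,down(p),feed=150); pause(.3)
f=snap("wrist","w4.png"); s=snap("side","s4.png");t=snap("top","t4.png")
print(get_clock(),proj(t,[601.5,309,20]))
for n,fr in(("top",t),("side",s),("wrist",f)):
  for r in look_for(n,"clay_inkwell_center"): print(n,round(r["p"],2),np.round(r["location"]),atz(fr,r["location"],50).round(1))
cv2.imwrite("pics/c4.png",cv2.hconcat([cv2.resize(cv2.imread("pics/w4.png"),(400,300)),cv2.resize(cv2.imread("pics/s4.png"),(400,300))]))
E
```

```text
[2.37646465 0.48833492 1.67152002] [601.34073561 308.90588083  47.76569702]
[-0.41522466  0.62655843 -0.04045194] 78.16868744021515
19.1833 [139.58725237 215.69733073]
top 0.84 [134. 213.] [601.1 309.3  50. ]
side 0.77 [215. 402.] [602.2 312.7  50. ]
wrist 0.87 [471. 219.] [600.7 309.1  50. ]
```

View pics/c4.png

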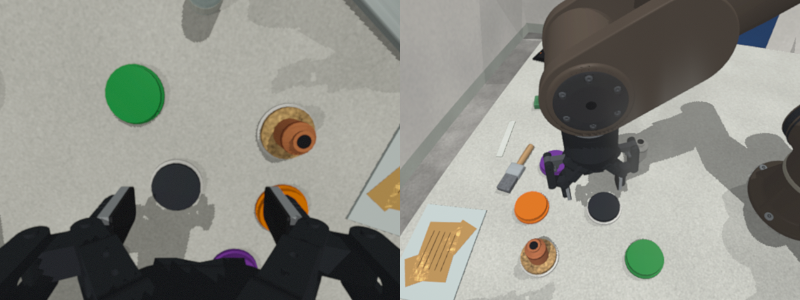

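View pics/t4.png

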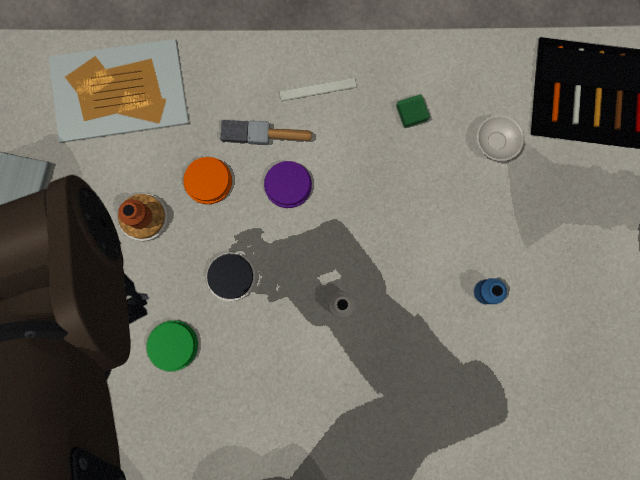

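The inkwell stands upright on the cork, top-view pixel (134,213), measured at about (601,309) mm against the cork centre at (601.5,309). Blue (491,291) and white (342,304) have not moved, and the robot is clear of everything.

```bash
python3 -c "
from rig import *
print(sign_off())"
```

```text
the job is handed in; nothing more can be done
None
```

The clay inkwell stands upright and released in the middle of the cork stand; the grip read about 29 N, the blue and white inkwells did not move, and the job was handed in at about 19 s.

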